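Hang the telescoping handle on the post and hold it pulled out

TASK

I have just washed the telescoping brush handle and want to wipe its inner tube dry, so, while it is still closed, hang its wire eye over the steel post on the counter. Then press the button in the side of the grip and pull the grip straight out, past the first stop to the second (full length), and finish while still holding it there, because it springs back when let go: the eye stays on the post and the grip is held about two centimetres clear of the counter. Leave the other things on the counter where they are.

Things in the scene. Friction and masses are not known exactly. Their poses are not given: they have to be found in the camera images.
- grip (a point): Centre of the grip of the telescoping brush handle, a tool with aluminium sleeve and black grip lying loose and flat on the counter (0.13 to 0.2 kg, 235 mm long closed). x runs along the tool from eye to grip and outward, z up. The grip is a block 70 mm long (x), 28 mm wide (y), 30 mm high, underside on the counter, so this point is 15 mm up; a stub 14 mm thick sticks 16 mm out of its +x end.
- button (a point): Middle of the face of the light grey button, 34 mm long (x) and 18 mm high, in the grip's +y side at its middle, 5 mm proud. Closing a gripper from above across the grip (along y) here with 15 N or more pushes it in and holds the grip at once. Axes as for the grip.
- sleeve (a point): Centre of the sleeve, the box-shaped outer tube between eye and grip: 100 mm long (x), 22 mm wide, 30 mm high, its centre 85 mm behind the grip's centre when closed, 15 mm above the tool's underside.
- eye (a point): Centre of the wire eye at the sleeve's end: a level ring of 8 mm steel wire, clear hole 22 mm, outside 38 mm, at the same height as the grip's centre (15 mm above the tool's underside), 165 mm behind the grip's centre when closed (255 mm at full length). Axes as for the grip.
- post_top (a point): Top of the upright steel post fixed to the counter, left of the handle: 12 mm thick with a rounded top, 70 mm high, on a grey foot 40 mm across and 7 mm high. There is clear counter from the post towards -y (the robot's right) for the handle at full length.
- tube (a joint): How far the grip with its steel tube is pulled out of the sleeve along its x, m: 0 closed, 0.045 first stop, 0.09 second stop, full length, a hard end. With the button out a catch locks it at 0 and 0.045; with the button held in it slides past the first stop, against a return spring of 1.5 N closed and 4 N at the second stop. Nothing catches there: let go, it springs back.
- release (a joint): How far the button is pushed in, m: 0 out, 0.005 fully in (flush; 5.5 N); the catch frees from about 0.004. It springs out when let go.
- pencil_case: Blue plastic pencil case, 77 x 207 x 41 mm, origin under its centre. To be left alone.
- pen: Chrome press-button pen lying on the counter, 148 mm long, 10 mm thick. To be left alone.
- jam_jar: Empty closed glass jam jar, 68 mm across, 95 mm high, beyond the post; origin under its centre. To be left alone.
- trivet: Round cork trivet, 170 mm across, 10 mm thick, origin under its centre. To be left alone.
- pen_holder: Round bamboo pen holder with sticks and pens in it, 76 mm across, 100 mm high (155 mm with pens), origin under its centre. To be left alone.
- mug: White mug, 80 mm across, 92 mm high, origin under its centre. To be left alone.
- spoon: Steel spoon lying on the counter at the right. To be left alone.
Mind the look-alikes: they are no part of the job. Of the things that look like the part that bears grip, the largest one is meant.

How it is judged:
On the way, in this order (a step that is already met when the one before it is completed fails the run):
1. the closed handle hangs with its eye over the post (horizontal distance between eye and post_top below 0.013 m and height (world z) of eye below 0.058 m and value of joint tube below 0.02 m), for 0.2 s.
2. the grip is pulled out to the second stop in the gripper, the eye on the post (horizontal distance between eye and post_top below 0.013 m and height (world z) of eye below 0.058 m and value of joint tube above 0.083 m and contact force between the fingers and tube above 2 N), for 0.3 s.
At the end, for the whole second after the job is handed in: The eye is around the post (centres within 13 mm, eye centre lower than 58 mm), the grip is out at least 83 of 90 mm, the fingers press on the grip with more than 2 N, and the grip's centre is more than 23 mm above the counter (8 mm clear) (all of step 2 and height (world z) of grip above 0.023 m); the arm keeps its last pose, push and grip.
It fails at once if another thing on the counter is shifted by more than 30 mm (distance of any of pencil_case, pen, jam_jar, trivet, pen_holder, mug, spoon from where it was at the start of the episode above 0.03 m).
It also fails if it takes over 45 s, if anything falls off the work surface, if the arm or the gripper's body presses on something with over 40 N, if the wrist force passes 120 N, or if a joint passes its speed limit or range.

ROBOT

A 6-joint arm with a two-finger parallel gripper is mounted at the origin on the work surface. World frame = base frame: x ahead of the robot, y to its left, z up, the work surface at z = 0. Lengths are in m, angles in rad, forces in N, time in s.
With the tool pointing down it reaches from about 0.35 to 0.975 m from the base axis. Payload 4.9 kg.
Tool frame: the origin (TCP) lies at the very end of the fingers, on their centre line; the grasp point (between the pads) lies 19 mm behind it; x points along the fingers, z is the direction in which the jaws open and shut, and the axes are right-handed (so a half turn about x gives the same grasp; the last joint's range is limited). The gripper opens to 85 mm and grips with 20 to 120 N. Pads are 22 mm wide; open, the fingers measure 114 mm over their backs; the gripper's body (76 mm by 85 mm) begins 54 mm behind the grasp point. The pads swing forward as they close: fully open they stand 13 mm farther back than shut.
Start: joints at [-1.451, 0.053, 1.613, -0, 1.476, -0.119], TCP at [0.148, -0.607, 0.231] pointing down, gripper open.
Joint ranges: [-3.01, 3.01], [-1.01, 2.22], [0.06, 2.58], [-1.02, 4.17], [0.09, 2.62], [-3.14, 3.14]. Speed limits (rad/s): [2.57, 2.57, 3.14, 3.14, 3.14, 3.14].

INTERFACE

Orientations are given as a rotation vector (axis times angle).
In Python, from station import ctrl, imaging gives the robot as it stands. The module is installed in compiled form; this text tells all that it offers.
- The arm moves only by the shell command python3 -m jog 'ROWS' [FORCE]. ROWS is JSON, a list that holds one entry, the list of rows, each a list of 5 numbers: the shift along the tool's x, y, z in m, then the turn about the tool's x in rad, then the closure, from -1 (fully open) to 1 (shut). A call has 1 to 12 rows; each row is the pose to reach, as a shift and turn from the pose measured when the call began, along the tool's axes at that moment; what a row does not reach only later rows make up. A row lasts 1/10 s, in which the tool goes at most 50 mm and 8.59 degrees, less where a joint would pass 70% of its speed; a pose out of reach is approached as far as the arm can. A call with a gripper value outside its range is refused whole. The fingers move at their own pace and stop on an object; FORCE is the grip in N (left out, the last holds). Time passes only in rows, so rows that repeat a pose let the fingers close. It gives the time, the measured TCP pose, the force and the opening at its end, in the units of the state.
- ctrl.get_obs(): the state, without advancing time (a new reading comes with each control period).
- imaging.get_image(name): name is "scene" or "side" or "wrist"; returns a dict with "color" (400x640x3 uint8, red, green, blue), "intrinsics" (3x3 intrinsics, pixels), "R" (3x3) and "t" (3): a world point X has camera coordinates R X + t. Camera axes: x right, y down, z forward; pixel columns grow to the right and rows downward; lengths in m; the calibration is good to about 2 mm. The wrist camera is an equidistant fisheye: a pixel r from the principal point sees the ray r / f radians off the axis. A picture is of the moment at which its call begins. There is no depth.
- ctrl.finish_job(): hands the job in, once; it reports no verdict.
The state is a dict: "t": time; "q": joint angles; "dq": joint speeds; "effort": joint torques, N m; "tool_pos": TCP position; "tool_rot": TCP orientation; "contact_force": force on the tool from outside, world axes, zero at the start; "wrist_torque": the same for the moment, N m; "opening": finger opening in m.
Only numpy, scipy, OpenCV 4.12 (cv2) and the standard library are available. Lean on these libraries where they do the work, as an engineer would, in place of code of your own. Each camera call takes 0.05 s, during which the arm holds its last target.

## Working session

There is one attempt and no reset: what is moved stays moved. The work goes in short steps, Python scripts to look and compute and a shell command to move; the robot and the scene stay as the last step left them, time stands still between calls to the robot, and variables do not carry over. Pictures are saved under pics/ and viewed, and the job is handed in when it is done.

```bash
mkdir -p pics
python3 - <<'E'
from station import ctrl, imaging
import cv2
for n in ["scene","side","wrist"]:
    d=imaging.get_image(n); cv2.imwrite(f"pics/{n}0.png",cv2.cvtColor(d["color"],cv2.COLOR_RGB2BGR))
    print(n,d["intrinsics"].round(1).tolist(),d["R"].round(3).tolist(),d["t"].round(3).tolist())
print(ctrl.get_obs())
E
```

```text
scene [[402.9, 0.0, 318.1], [0.0, 402.9, 201.3], [0.0, 0.0, 1.0]] [[0.603, 0.797, 0.009], [0.658, -0.492, -0.57], [-0.45, 0.349, -0.822]] [-0.308, -0.309, 1.469]
side [[474.0, 0.0, 321.9], [0.0, 474.0, 200.1], [0.0, 0.0, 1.0]] [[-0.738, -0.674, 0.016], [-0.416, 0.436, -0.798], [0.531, -0.596, -0.602]] [0.407, 0.283, 1.006]
wrist [[309.7, 0.0, 320.4], [0.0, 309.7, 202.5], [0.0, 0.0, 1.0]] [[0.236, -0.972, -0.002], [-0.922, -0.224, 0.315], [-0.306, -0.073, -0.949]] [-0.625, -0.039, 0.381]
{'t': 0.15, 'q': array([-1.45101530e+00,  5.32279920e-02,  1.61395032e+00, -2.37150229e-05,
        1.47600494e+00, -1.18996204e-01]), 'dq': array([ 4.61509284e-04, -2.28546581e-03, -4.63339782e-03, -1.85949351e-03,
       -1.00444473e-04, -9.55432068e-05]), 'effort': array([ 1.03048972e-04, -3.94243026e+01, -3.70722127e+01, -1.38309642e-04,
        4.62283351e-03, -2.46237846e-05]), 'tool_pos': array([ 0.14776064, -0.60679215,  0.23034821]), 'tool_rot': array([ 1.03261529,  1.31390816, -1.03076584]), 'contact_force': array([-0.49443693, -0.51738969, -0.00957743]), 'wrist_torque': array([-0.01905489,  0.02479613,  0.03393234]), 'opening': 0.0851412377487652}
```

View pics/scene0.png

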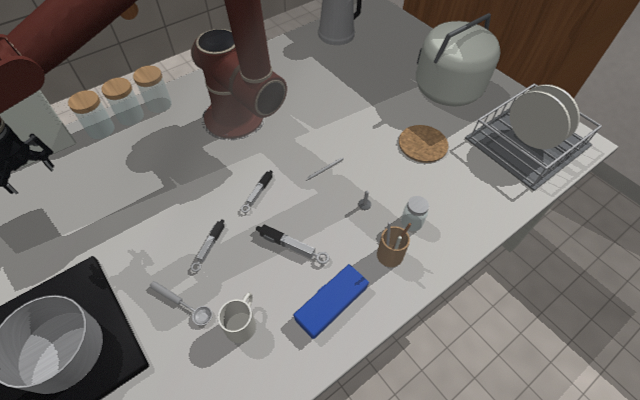

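View pics/side0.png

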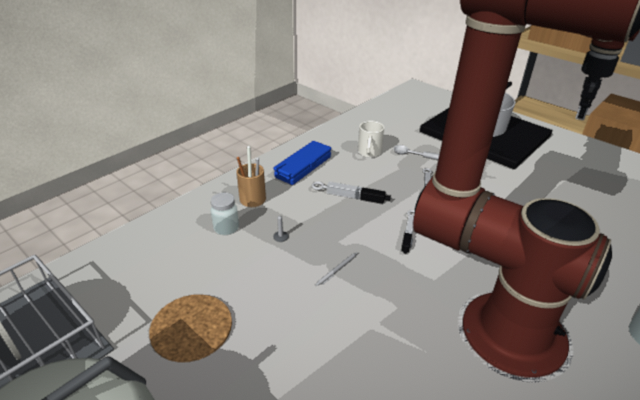

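View pics/wrist0.png

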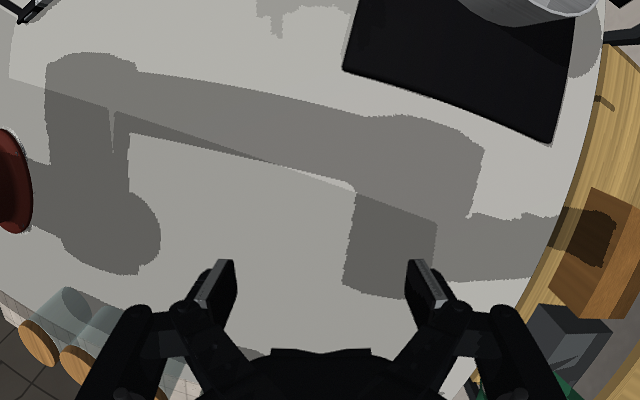

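Three candidates show in the scene picture: tools at about (257,192), (207,247) and (292,244). Next I measure their lengths and enlarge them.

```bash
cat > h.py <<'E'
import numpy as np, cv2
from station import ctrl, imaging
def cast(d,uv,z):
    K,R,t=d["intrinsics"],d["R"],d["t"]
    r=R.T@np.linalg.inv(K)@np.array([uv[0],uv[1],1.]); c=-R.T@t
    return c+r*(z-c[2])/r[2]
def proj(d,X):
    p=d["R"]@np.array(X,float)+d["t"]; p=d["intrinsics"]@p; return p[:2]/p[2]
def crop(d,x0,y0,x1,y1,s,name):
    im=cv2.cvtColor(d["color"],cv2.COLOR_RGB2BGR)[y0:y1,x0:x1]
    cv2.imwrite(f"pics/{name}.png",cv2.resize(im,None,fx=s,fy=s,interpolation=cv2.INTER_CUBIC))
E
python3 - <<'E'
from h import *
d=imaging.get_image("scene"); crop(d,180,160,380,280,4,"sc1")
for a,b in [((272,172),(242,212)),((222,222),(193,271)),((258,229),(328,262))]:
    A,B=cast(d,a,.015),cast(d,b,.015); print(A.round(3),B.round(3),np.linalg.norm(A-B))
d=imaging.get_image("side"); crop(d,200,140,400,290,4,"sd1")
E
```

```text
[ 0.31  -0.036  0.015] [ 0.386 -0.194  0.015] 0.17473929473538533
[ 0.381 -0.26   0.015] [ 0.472 -0.401  0.015] 0.1683733303090449
[ 0.465 -0.187  0.015] [ 0.673 -0.088  0.015] 0.2297517453263611
```

View pics/sc1.png

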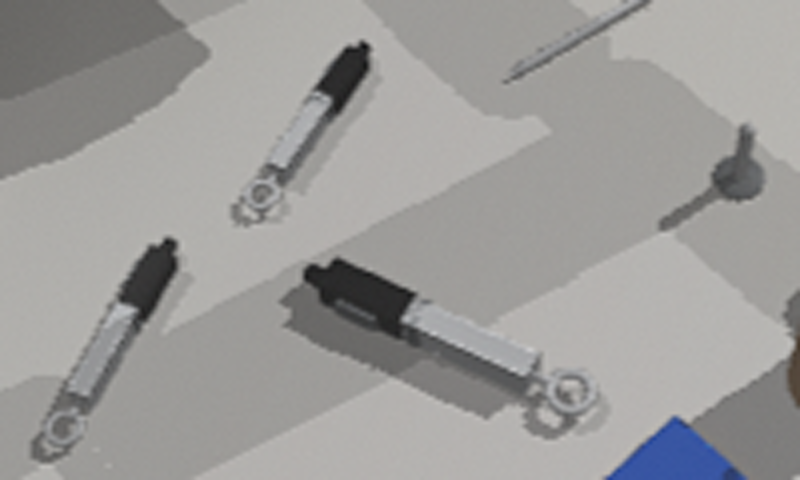

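View pics/sd1.png

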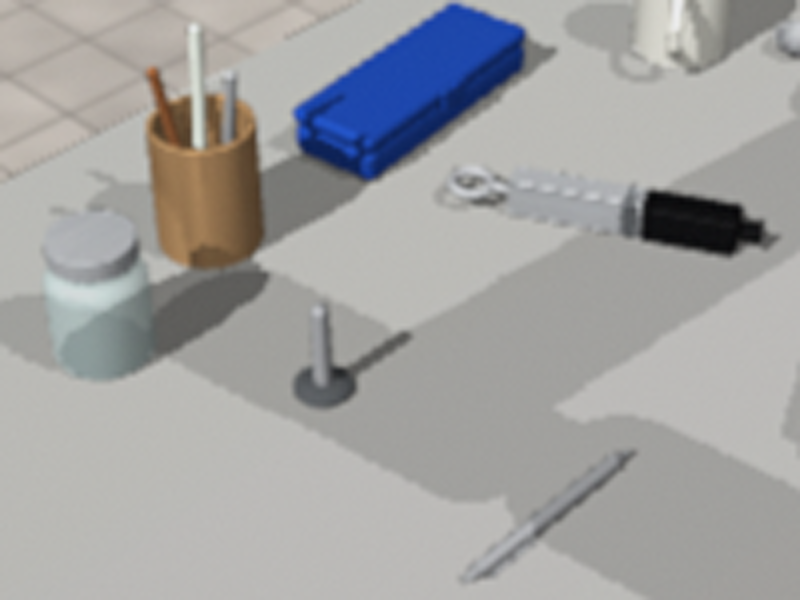

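The crops show one clearly larger tool: its eye is at scene (323,258) and its stub at (258,229), giving 0.230 m against about 0.17 m for the other two. It also has the grey button slit on its world -y side, so it is the one meant. Next I triangulate its points and the post.

Run:
```python
from h import *
from scipy.spatial.transform import Rotation as Ro
s=imaging.get_image("scene"); e=imaging.get_image("side")
def tri(a,b):
    P=[d["intrinsics"]@np.c_[d["R"],d["t"]] for d in(s,e)]
    X=cv2.triangulatePoints(P[0],P[1],np.array(a,float),np.array(b,float)).ravel(); return X[:3]/X[3]
S=lambda x,y:(180+x/4-.4,160+y/4-.4); D=lambda x,y:(200+x/4-.4,140+y/4-.4)
print("eye",tri(S(572,391),D(474,187)),cast(s,S(572,391),.015),cast(e,D(474,187),.015))
print("post",tri(S(746,128),D(320,307)))
print("foot",cast(s,S(739,179),.005),cast(e,D(324,386),.005))
print("stub",tri(S(306,275),D(770,234)))
# black grip mask
for n,d,b in(("s",s,(250,220,290,250)),("e",e,(355,180,395,206))):
    m=np.zeros(d["color"].shape[:2],np.uint8); x0,y0,x1,y1=b
    m[y0:y1,x0:x1]=(d["color"][y0:y1,x0:x1].max(2)<60)*255
    n_,l,st,c=cv2.connectedComponentsWithStats(m); k=1+st[1:,4].argmax(); print(n,st[k],c[k],cast(d,c[k],.015))
    print(cv2.minAreaRect(np.argwhere(l==k)[:,::-1].astype(np.float32)))
print("pencil",cast(s,(332,300),.04)[:2],"jar",cast(s,(416,222),.0)[:2],"holder",cast(s,(393,262),0)[:2],"pen",cast(s,(307,178),0)[:2],cast(s,(343,160),0)[:2],"mug",cast(s,(235,325),0)[:2])
o=ctrl.get_obs(); print(Ro.from_rotvec(o["tool_rot"]).as_matrix().round(4).tolist())
```

```text
eye [ 0.65191883 -0.09243314  0.01583937] [ 0.6520829  -0.09170058  0.015     ] [ 0.65239205 -0.09367557  0.015     ]
post [0.58046756 0.12644889 0.07035473]
foot [0.58125523 0.12577374 0.005     ] [0.58046288 0.12779105 0.005     ]
stub [ 0.45881162 -0.19269181  0.01749187]
s [256 225  27  20 246] [269.94308943 232.94715447] [ 0.49727564 -0.16649728  0.015     ]
((269.10003662109375, 232.80003356933594), (27.72724151611328, 11.180339813232422), 26.56505012512207)
e [360 188  31  16 324] [373.82407407 195.39197531] [ 0.50552246 -0.17174951  0.015     ]
((375.2040100097656, 195.62802124023438), (29.963314056396484, 12.253654479980469), 10.30484676361084)
pencil [ 0.77276679 -0.15440409] jar [0.72158998 0.21129704] holder [0.77754149 0.06383414] pen [0.38846812 0.04686579] [0.39897039 0.1892936 ] mug [ 0.66423272 -0.38456289]
[[-0.0001, 0.9716, 0.2365], [0.0005, 0.2365, -0.9716], [-1.0, 0.0, -0.0005]]
```

```bash
python3 -m jog '[[[0,0.02,-0.015,-0.02,-1],[0,0.055,-0.042,-0.05,-1],[0,0.09,-0.07,-0.08,-1],[0,0.13,-0.1,-0.1,-1],[0,0.17,-0.13,-0.13,-1],[0,0.21,-0.16,-0.16,-1],[0.02,0.25,-0.19,-0.19,-1],[0.03,0.29,-0.22,-0.22,-1],[0.04,0.33,-0.25,-0.239,-1],[0.05,0.37,-0.28,-0.239,-1],[0.06,0.41,-0.312,-0.239,-1],[0.06,0.435,-0.331,-0.239,-1]]]' 60
python3 -m jog '[[[0,0.015,-0.011,0,-1],[0,0.015,-0.011,0,-1],[0,0.015,-0.011,0,-1],[0,0.015,-0.011,0,-1]]]'
python3 - <<'E'
from h import *
from scipy.spatial.transform import Rotation as Ro
for n in("scene","side","wrist"):
    d=imaging.get_image(n)
    crop(d,*((0,0,640,400,1.25) if n=="wrist" else (180,130,380,280,4)),n+"2")
o=ctrl.get_obs(); R=Ro.from_rotvec(o["tool_rot"]).as_matrix();print(o["tool_pos"],R.round(3).tolist(),o["q"].round(3))
g=np.array([.504,-.168,.003]); print("to grip",R.T@(g-o["tool_pos"]), "turn",np.degrees(np.arctan2(R[1,2],R[0,2])))
d=imaging.get_image("wrist");K=d["intrinsics"]
for X in([.652,-.0927,.015],[.4588,-.1927,.015],[.504,-.168,.03]):
    p=d["R"]@X+d["t"]; th=np.arctan2(np.hypot(p[0],p[1]),p[2]); v=p[:2]/np.hypot(p[0],p[1])*th*K[0,0]+K[:2,2]; print("wrist px x1.25",v*1.25)
E
```

```text
t: 1.55
tool_pos: [0.4926, -0.1799, 0.1699]
tool_rot: [0.85, 1.401, -0.849]
contact_force: [-1.0, -0.3, 1.0]
opening: 0.0854
t: 1.95
tool_pos: [0.5005, -0.1642, 0.1701]
tool_rot: [0.851, 1.4, -0.851]
contact_force: [-0.4, 0.1, 0.3]
opening: 0.0855
[ 0.50047314 -0.1642899   0.17007071] [[-0.001, 0.888, 0.459], [0.001, 0.459, -0.888], [-1.0, -0.001, -0.002]] [-4.590e-01 -1.370e-01  1.901e+00  1.000e-03  1.380e+00  6.350e-01]
to grip [0.16706125 0.00152565 0.00519996] turn -62.656633174100946
wrist px x1.25 [407.0028406   20.50722762]
wrist px x1.25 [406.69452757 290.64927901]
wrist px x1.25 [405.70272144 236.46001784]
```

View pics/wrist2.png

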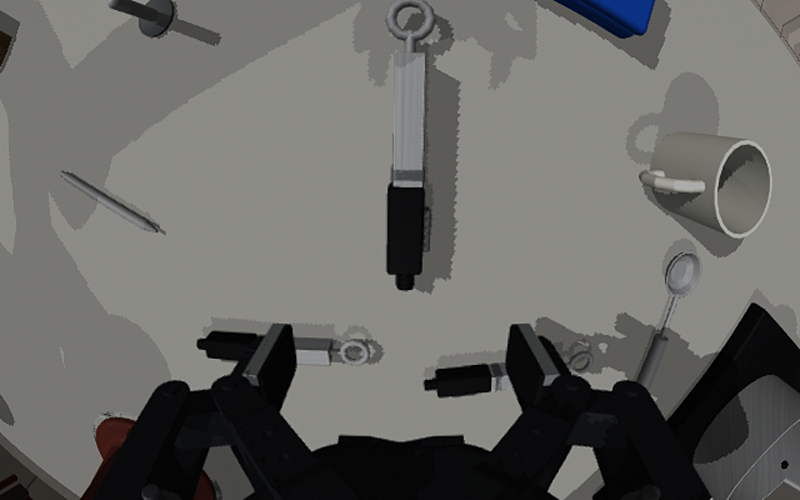

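The wrist view agrees with my fit. The eye is at (409,19), predicted (407,20), and the stub end at (405,288), predicted (407,291). The fingers straddle the grip's line and the button is on its right side. Now I descend and close.

```bash
python3 -m jog '[[[0.02,0.003,0.006,0,-1],[0.05,0.003,0.006,0,-1],[0.08,0.003,0.006,0,-1],[0.11,0.003,0.006,0,-1],[0.135,0.003,0.006,0,-1],[0.15,0.003,0.006,0,-1],[0.16,0.003,0.006,0,-1],[0.166,0.003,0.006,0,-1],[0.166,0.003,0.006,0,-1],[0.166,0.003,0.006,0,-1]]]' 60
python3 - <<'E'
from h import *
d=imaging.get_image("wrist"); crop(d,0,0,640,400,1.25,"w3")
E
```

```text
t: 3.15
tool_pos: [0.5066, -0.1684, 0.0051]
tool_rot: [0.851, 1.398, -0.85]
contact_force: [0.3, -0.4, 0.1]
opening: 0.0856
```

View pics/w3.png

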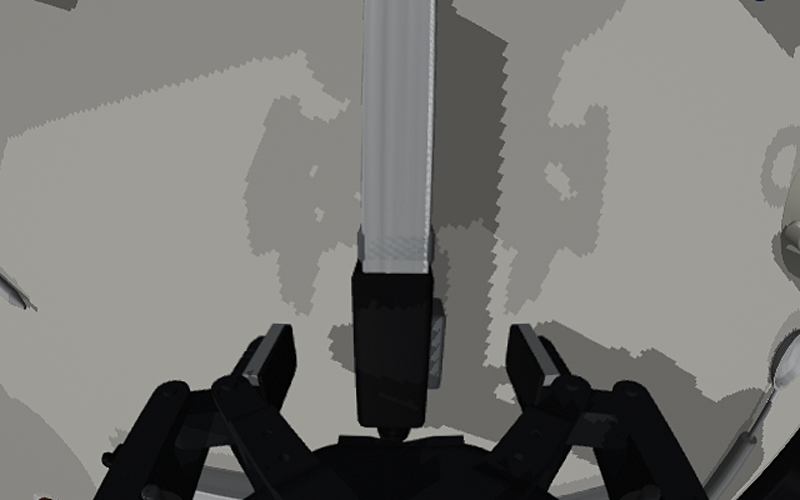

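The grip sits between the pads (grip centre about x=393, pads 270 to 535), with the button (437,345) level with the right pad. I close now.

```bash
python3 -m jog '[[[0.002,0,-0.001,0,0],[0.002,0,-0.001,0,1],[0.002,0,-0.001,0,1],[0.002,0,-0.001,0,1],[0.002,0,-0.001,0,1],[0.002,0,-0.001,0,1],[0.002,0,-0.001,0,1],[0.002,0,-0.001,0,1],[0.002,0,-0.001,0,1],[0.002,0,-0.001,0,1]]]' 60
```

```text
t: 4.2
tool_pos: [0.5066, -0.1674, 0.0039]
tool_rot: [0.852, 1.397, -0.85]
contact_force: [-2.3, 3.1, 5.2]
opening: 0.0271
```

```bash
python3 -m jog '[[[-0.005,0,0,0,1],[-0.015,0,0,0,1],[-0.03,0,0,0,1],[-0.045,0,0,0,1],[-0.06,0,0,0,1],[-0.075,0,0,0,1],[-0.09,0,0,0,1],[-0.1,0,0,0,1],[-0.105,0,0,0,1],[-0.105,0,0,0,1],[-0.105,0,0,0,1]]]'
python3 - <<'E'
from h import *
for n in("scene","side"):
    d=imaging.get_image(n); crop(d,*((220,170,400,300) if n=="scene" else (240,120,420,255)),4,n+"4")
d=imaging.get_image("wrist"); crop(d,0,0,640,400,1.25,"w4")
E
```

```text
t: 5.3
tool_pos: [0.5061, -0.1673, 0.1083]
tool_rot: [0.852, 1.399, -0.85]
contact_force: [-0.3, -0.2, -0.8]
opening: 0.0272
```

View pics/side4.png

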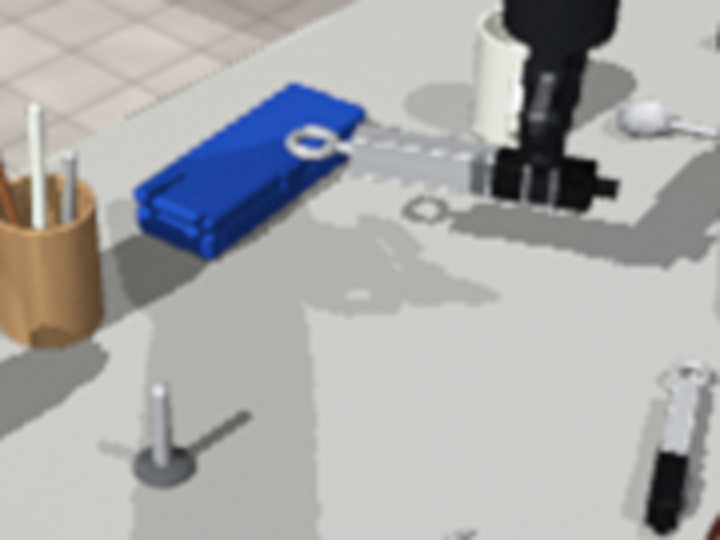

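View pics/scene4.png

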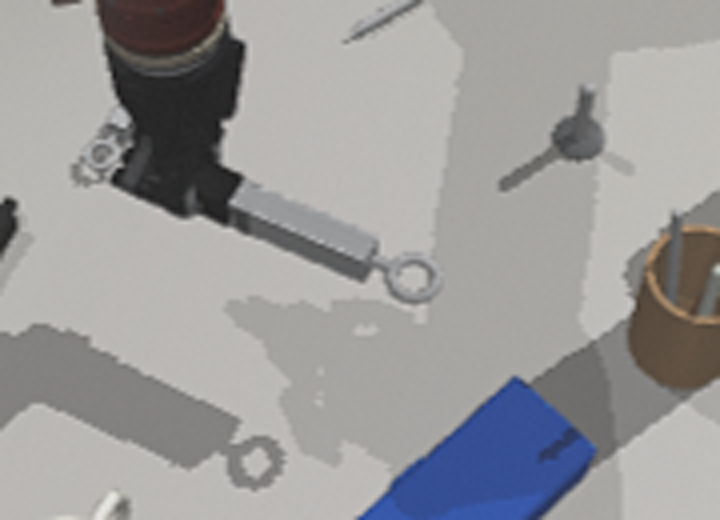

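View pics/w4.png

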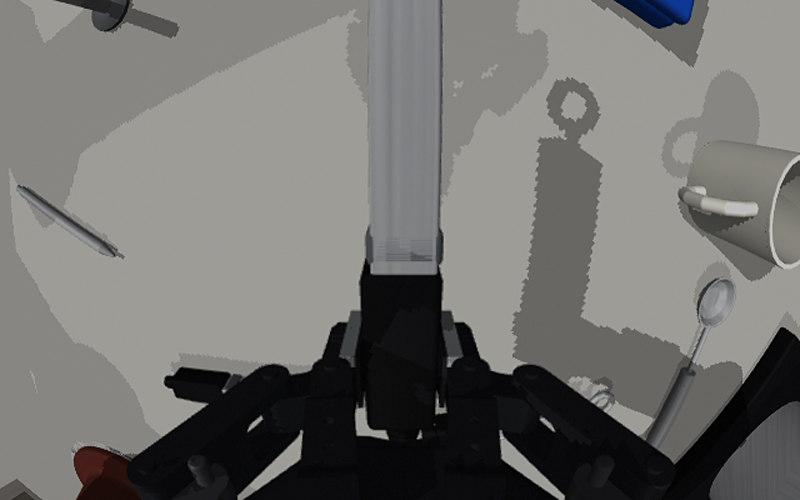

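The handle hangs level from the fingers: side eye at crop (313,141), scene eye at crop (412,278). I triangulate the eye and work out the move to just short of the post.

```bash
cat >> h.py <<'E'
from scipy.spatial.transform import Rotation as Ro
def tri(a,b):
    P=[d["intrinsics"]@np.c_[d["R"],d["t"]] for d in(imaging.get_image("scene"),imaging.get_image("side"))]
    X=cv2.triangulatePoints(P[0],P[1],np.array(a,float),np.array(b,float)).ravel(); return X[:3]/X[3]
def plan(eye,target,ang):
    o=ctrl.get_obs(); R=Ro.from_rotvec(o["tool_rot"]).as_matrix(); p=o["tool_pos"]
    v=np.append(eye[:2]-p[:2],0); a0=np.arctan2(v[1],v[0]); da=ang-a0
    v2=np.linalg.norm(v)*np.array([np.cos(ang),np.sin(ang),0])
    dW=np.append(np.array(target)-v2[:2]-p[:2],0)
    print("eye",np.round(eye,4),"len",np.linalg.norm(v),"ang",np.degrees(a0),"shift tool",(R.T@dW).round(4),"turn",round(-da,4),"q",o["q"].round(2))
E
python3 - <<'E'
from h import *
e=tri((220+412/4-.4,170+278/4-.4),(240+313/4-.4,120+141/4-.4))
plan(e,(.5805,.1264),np.pi/2)
E
```

```text
eye [ 0.6537 -0.0937  0.1231] len 0.16497963971116378 ang 26.471952052535993 shift tool [ 1.000e-04  1.253e-01 -8.010e-02] turn -1.1088 q [-0.46 -0.06  1.94  0.    1.26  0.63]
```

```bash
python3 -m jog '[[[0,0.005,-0.003,-0.04,1],[0,0.015,-0.01,-0.13,1],[0,0.027,-0.018,-0.23,1],[0,0.039,-0.025,-0.34,1],[0,0.051,-0.033,-0.45,1],[0,0.063,-0.041,-0.56,1],[0,0.075,-0.048,-0.67,1],[0,0.087,-0.056,-0.78,1],[0,0.099,-0.063,-0.89,1],[0,0.11,-0.071,-0.99,1],[0,0.12,-0.077,-1.07,1],[0,0.125,-0.08,-1.105,1]]]'
python3 -m jog '[[[0,0,0,0,1],[0,0,0,0,1]]]'
python3 - <<'E'
from h import *
for n in("scene","side"):
    d=imaging.get_image(n); print(n,proj(d,[.5805,.1264,.07]))
    crop(d,*((280,120,430,230) if n=="scene" else (220,140,370,250)),5,n+"5")
E
```

```text
t: 6.75
tool_pos: [0.5807, -0.0377, 0.1081]
tool_rot: [-0.011, 1.571, 0.013]
contact_force: [-0.4, 0.3, -1.6]
opening: 0.0267
t: 6.95
tool_pos: [0.5806, -0.0376, 0.1079]
tool_rot: [-0.011, 1.571, 0.013]
contact_force: [-0.4, -0.4, -1.0]
opening: 0.0271
scene [366.60262061 191.72628664]
side [280.05429922 216.45768167]
```

View pics/side5.png

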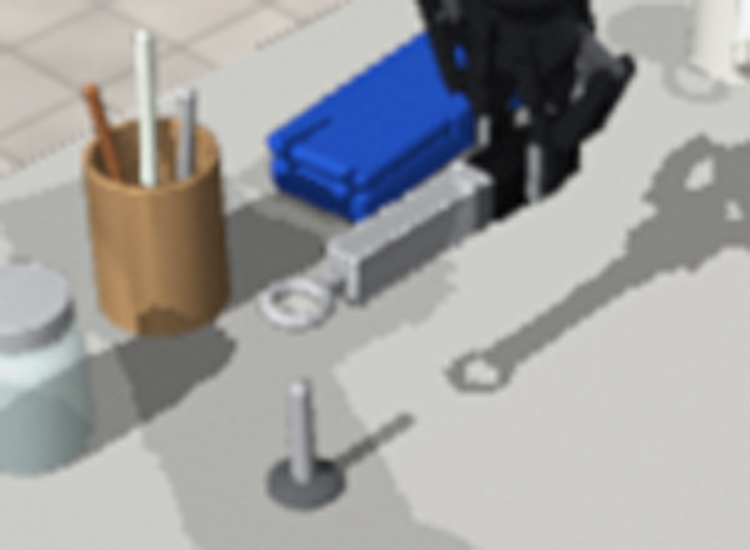

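View pics/scene5.png

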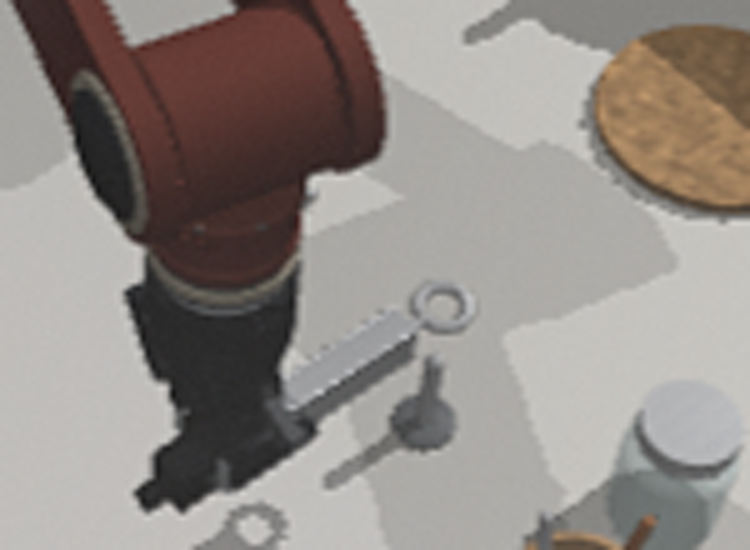

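The eye (side crop (298,302), scene crop (443,306)) hovers above the post top (side (300,382), scene (434,358)).

Run:
```python
from h import *
A=lambda x,y:(280+x/5-.4,120+y/5-.4); B=lambda x,y:(220+x/5-.4,140+y/5-.4)
p=tri(A(434,360),B(300,385)); print(p)
plan(tri(A(443,306),B(298,302)),p[:2],np.pi/2)
plan(tri(A(443,306),B(298,302)),(.5805,.1264),np.pi/2)
```

```text
[0.58043365 0.12702559 0.06991376]
eye [0.58   0.1264 0.1223] len 0.16443504281952082 ang 90.21620376149839 shift tool [ 0.      0.0006 -0.0001] turn 0.0038 q [-0.19  0.06  1.82  0.    1.26 -0.21]
eye [0.58   0.1264 0.1223] len 0.16431904477852938 ang 90.23495605743263 shift tool [ 0.     -0.     -0.0001] turn 0.0041 q [-0.19  0.06  1.82  0.    1.26 -0.21]
```

```bash
python3 -m jog '[[[0.01,0,0,0,1],[0.02,0,0,0,1],[0.03,0,0,0,1],[0.04,0,0,0,1],[0.05,0,0,0,1],[0.055,0,0,0,1],[0.06,0,0,0,1],[0.06,0,0,0,1]]]'
python3 - <<'E'
from h import *
for n in("scene","side"):
    d=imaging.get_image(n)
    crop(d,*((280,120,430,230) if n=="scene" else (220,140,370,250)),5,n+"6")
E
```

```text
t: 8.15
tool_pos: [0.5802, -0.0377, 0.0473]
tool_rot: [-0.011, 1.572, 0.013]
contact_force: [-0.8, -0.4, -1.3]
opening: 0.0271
```

View pics/side6.png

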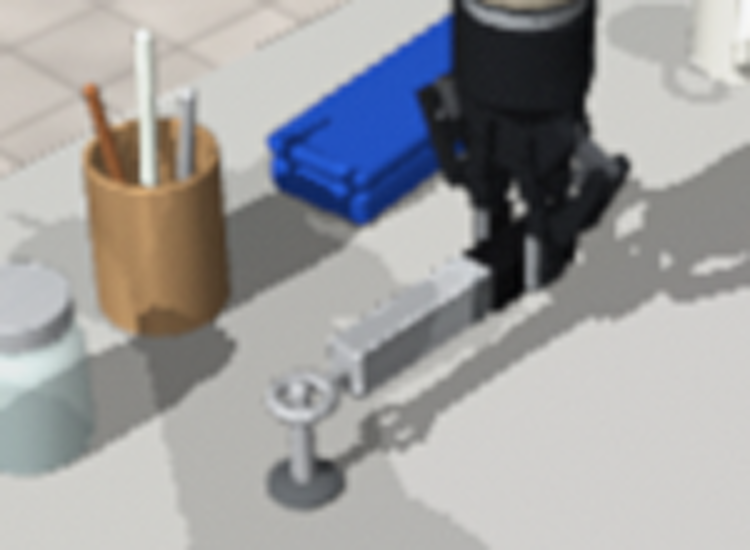

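View pics/scene6.png

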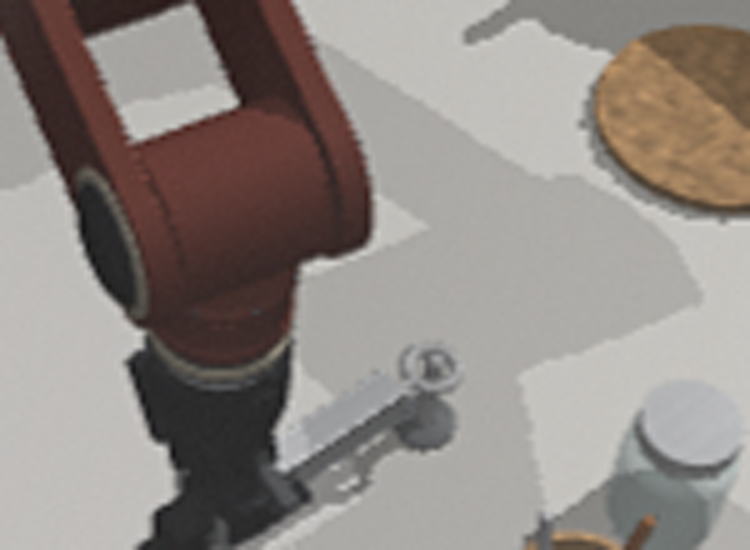

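The post tip shows inside the ring in both views (side (300,392), scene (434,366)) and there is no contact force. I lower the rest of the way and hold for step 1.

```bash
python3 -m jog '[[[0.008,0,0,0,1],[0.015,0,0,0,1],[0.02,0,0,0,1],[0.023,0,0,0,1],[0.023,0,0,0,1],[0.023,0,0,0,1],[0.023,0,0,0,1],[0.023,0,0,0,1],[0.023,0,0,0,1]]]'
python3 -m jog '[[[0,-0.005,0,0,1],[0,-0.012,0,0,1],[0,-0.02,0,0,1],[0,-0.028,0,0,1],[0,-0.036,0,0,1],[0,-0.04,0,0,1],[0,-0.04,0,0,1]]]'
python3 - <<'E'
from h import *
for n in("scene","side"):
    d=imaging.get_image(n)
    crop(d,*((280,120,430,230) if n=="scene" else (250,140,400,250)),5,n+"7")
print(ctrl.get_obs()["contact_force"])
E
```

```text
t: 9.15
tool_pos: [0.5811, -0.0379, 0.0257]
tool_rot: [-0.011, 1.57, 0.013]
contact_force: [0.7, -0.8, -1.4]
opening: 0.0276
t: 9.85
tool_pos: [0.5816, -0.0786, 0.0256]
tool_rot: [-0.01, 1.57, 0.012]
contact_force: [-0.2, 2.2, -0.4]
opening: 0.0272
[ 0.19676678  2.86261407 -1.09111978]
```

View pics/side7.png

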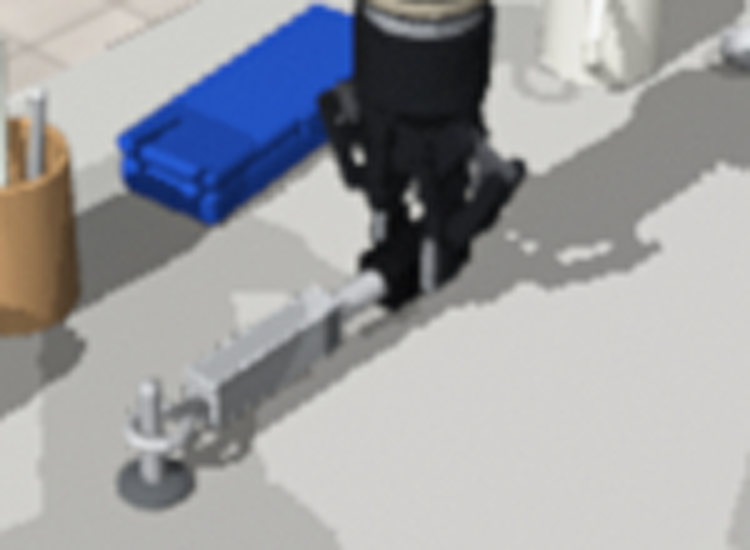

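View pics/scene7.png

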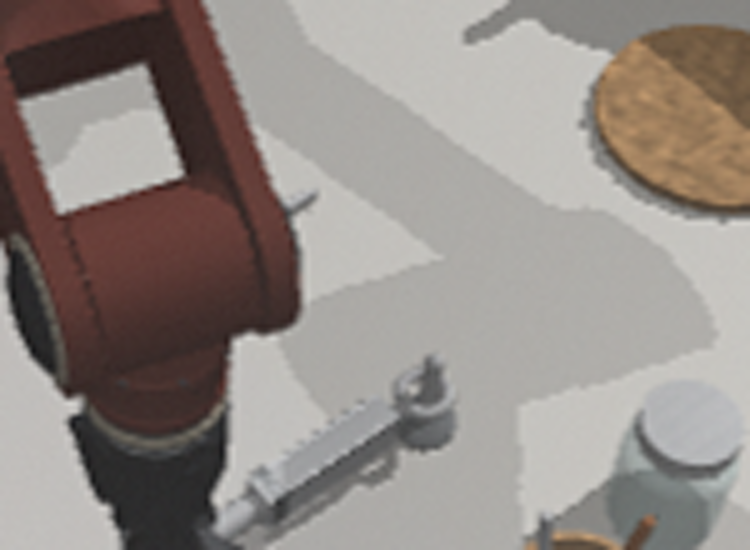

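The tube slides (steel tube visible at side crop (365,288)), the eye stays on the post, and the pull is about 3 N. I continue to the hard end, watching the force.

```bash
python3 -m jog '[[[0,-0.006,0,0,1],[0,-0.014,0,0,1],[0,-0.022,0,0,1],[0,-0.03,0,0,1],[0,-0.038,0,0,1],[0,-0.044,0,0,1],[0,-0.048,0,0,1],[0,-0.048,0,0,1]]]'
python3 -m jog '[[[0,-0.002,0,0,1],[0,-0.004,0,0,1],[0,-0.004,0,0,1]]]'
```

```text
t: 10.75
tool_pos: [0.5823, -0.1267, 0.0255]
tool_rot: [-0.011, 1.57, 0.012]
contact_force: [-0.8, 2.7, -1.0]
opening: 0.0269
t: 11.05
tool_pos: [0.5824, -0.1308, 0.0255]
tool_rot: [-0.011, 1.57, 0.012]
contact_force: [-0.7, 2.7, -1.3]
opening: 0.0274
```

```bash
python3 -m jog '[[[0,-0.001,0,0,1],[0,-0.002,0,0,1],[0,-0.002,0,0,1]]]'
python3 -m jog '[[[0,-0.001,0,0,1],[0,-0.001,0,0,1]]]'
```

```text
t: 11.35
tool_pos: [0.5821, -0.1317, 0.0252]
tool_rot: [-0.009, 1.571, 0.014]
contact_force: [0.1, 7.9, -0.9]
opening: 0.0272
t: 11.55
tool_pos: [0.5819, -0.1316, 0.0248]
tool_rot: [-0.007, 1.571, 0.015]
contact_force: [-0.1, 7.0, -0.7]
opening: 0.0271
```

The force jumped to 8 N and the hand stalled at y = -0.1316, so this is the hard end. I hold and check.

```bash
python3 -m jog '[[[0,0,0,0,1],[0,0,0,0,1],[0,0,0,0,1],[0,0,0,0,1],[0,0,0,0,1],[0,0,0,0,1]]]'
python3 - <<'E'
from h import *
for n in("scene","side"):
    d=imaging.get_image(n)
    crop(d,*((240,160,400,280) if n=="scene" else (250,130,410,250)),5,n+"8")
d=imaging.get_image("wrist"); crop(d,0,0,640,400,1.25,"w8")
E
```

```text
t: 12.15
tool_pos: [0.5819, -0.1315, 0.0248]
tool_rot: [-0.007, 1.571, 0.015]
contact_force: [-0.2, 4.2, -1.6]
opening: 0.0273
```

View pics/side8.png

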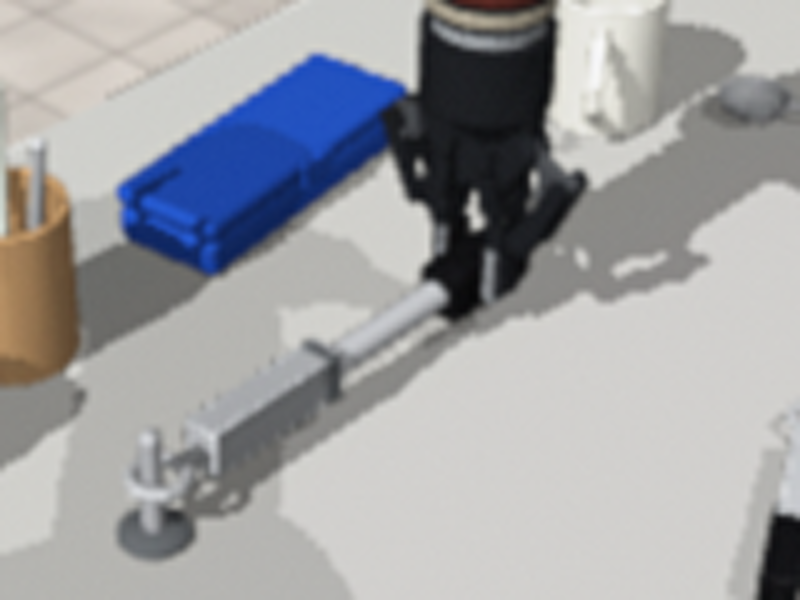

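View pics/scene8.png

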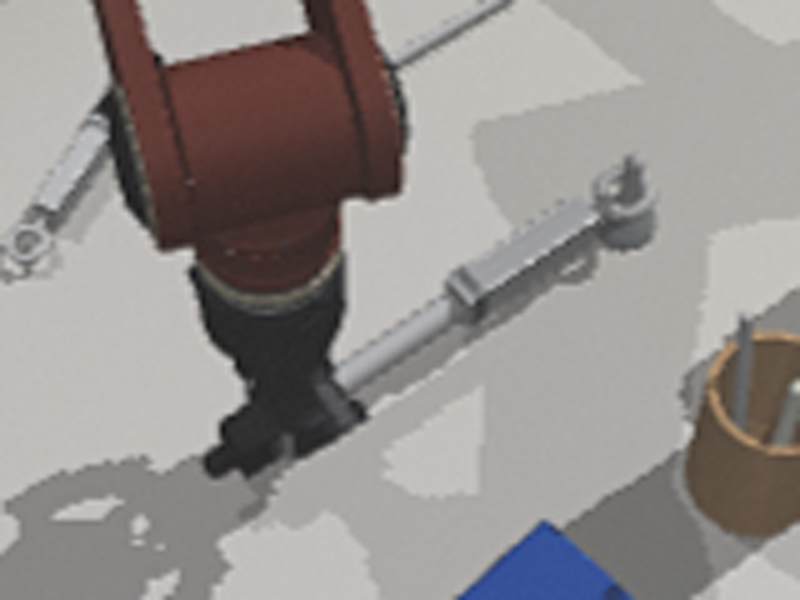

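View pics/w8.png

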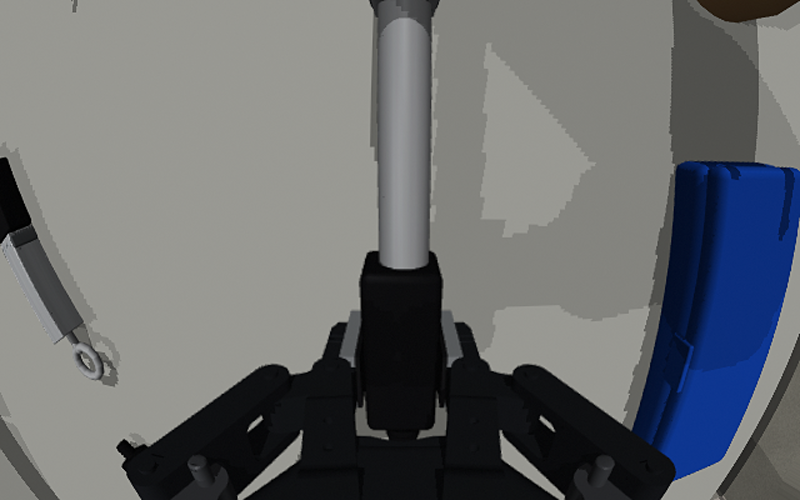

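The views show the ring around the post (side (150,488), scene (625,195)), the full tube out, and the grip level and clear of the counter. The neighbours look untouched. I keep a slight pull against the end stop and run one numeric check.

```bash
python3 -m jog '[[[0,-0.001,0,0,1],[0,-0.001,0,0,1],[0,-0.001,0,0,1],[0,-0.001,0,0,1],[0,-0.001,0,0,1]]]'
python3 - <<'E'
from h import *
e=tri((240+624/5-.4,160+196/5-.4),(250+152/5-.4,130+488/5-.4)); t=ctrl.get_obs()["tool_pos"]
print("eye",e,"eye-tcp",np.hypot(*(e-t)[:2]), "to post",np.hypot(e[0]-.5805,e[1]-.1267),"grip z~",t[2]+.011)
ctrl.finish_job()
E
```

```text
t: 12.8
tool_pos: [0.5817, -0.1316, 0.0245]
tool_rot: [-0.005, 1.572, 0.016]
contact_force: [-0.3, 7.7, -1.3]
opening: 0.0269
eye [0.5807011  0.12577593 0.03392412] eye-tcp 0.2574140447720708 to post 0.0009457019021693964 grip z~ 0.03551426402220931
the job is handed in; nothing more can be done
```

I hung the closed handle's eye on the post, pressed the button in with the gripper, and pulled the grip straight out towards -y to its full length. I handed the job in at about 13 s while still holding it there; no verdict was reported.

| Last check | Measured | Required |
|---|---|---|
| Eye to post, horizontal | about 1 mm from the pictures, about 5 mm expected | under 13 mm |
| Height of eye centre | about 34 mm | under 58 mm |
| Tube pulled out | about 88 to 90 mm | at least 83 mm |
| Height of grip centre | about 35 mm (2 cm clear) | more than 23 mm |
| Commanded grip | 60 N | more than 2 N |

- **Full length:** the pull jumped to about 8 N and the hand stopped moving, as it would at the hard end. A steady pull of 7.7 N was still on when I handed in.
- **One disagreement:** with the handle pulled tight, the eye should sit about 5 mm off the post's centre, but the pictures gave about 1 mm. I put this down to picking the ring's centre by eye; both values are well within the limit.
- **Other things:** nothing else looked moved in the last pictures, though I did not measure them again.

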